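# Dwell pull on a sprung bench tension gauge

## Robot

A 6-joint arm with a two-finger parallel gripper is mounted at the origin on a cart in front of the work surface, level with it; the furniture and walls round the work are solid. World frame = base frame: x ahead of the robot, y to its left, z up, the work surface at z = 0. Lengths are in m, angles in rad, forces in N, time in s.
With the tool pointing down it reaches from about 0.4 to 0.825 m from the base axis. Payload 7 kg.
Tool frame: the origin (TCP) lies at the very end of the fingers, on their centre line; the grasp point (between the pads) lies 19 mm behind it (manip.hold_point_z is the distance from the TCP to the grasp point, in m); z points along the fingers, y is the line along which they close (so a half turn about z gives the same grasp; the last joint's range is limited). The gripper opens to 85 mm and grips with 20 to 120 N. Pads are 22 mm wide; open, the fingers measure 114 mm over their backs; the gripper's body (76 mm by 85 mm) begins 54 mm behind the grasp point. The pads swing forward as they close: fully open they stand 13 mm farther back than shut.
Start: joints at [1.579, 0.359, 0.012, 0, -1.224, -0.288], TCP at [0.186, 0.649, 0.231] pointing down, gripper open.
Joint ranges: [-3.07, 3.07], [-1.43, 2.12], [-1.02, 1.25], [-3.03, 1.67], [-3.05, -0], [-3.03, 3.03]. Speed limits (rad/s): [2.39, 2.39, 3.01, 3.14, 3.14, 3.14].

## Interface

Orientations are given as a rotation vector (axis times angle).
In Python, from cell import manip gives the robot as it stands.
- The arm moves only by the shell command python3 -m pendant 'ROWS' [FORCE]. ROWS is JSON, a list that holds one entry, the list of rows, each a list of 5 numbers: the shift along the tool's x, y, z in units of 25 mm (1.0 is 25 mm), then the turn about the tool's z in units of 8 degrees (1.0 is 8 degrees), then the opening, from 0 (shut) to 1 (fully open). In form: [[[x, y, z, roll, jaw], ...]]. A call has 1 to 8 rows; each row is the pose to reach, as a shift and turn from the pose commanded when the call began, along the tool's axes at that moment; what a row does not reach only later rows make up. A row lasts 1/10 s, in which the tool goes at most 50 mm and 8.59 degrees, less where a joint would pass 70% of its speed; a pose out of reach is approached as far as the arm can. A call with a gripper value outside its range is refused whole. The fingers move at their own pace and stop on an object; FORCE is the grip in N (left out, the last holds). Time passes only in rows, so rows that repeat a pose let the fingers close. It gives the time, the measured TCP pose, the force, the opening and the grip force at its end, in the units of the state.
- manip.get_obs(): the state, without advancing time (a new reading comes with each control period).
- manip.camera(name): name is "scene" or "top" or "wrist"; returns the picture (400x640x3 uint8, red, green, blue); there is no depth.
- manip.camera_model(name): a dict with "fx", "fy", "cx", "cy" (pixels), "camera_from_world" (4x4, takes a point from world to camera coordinates). Camera axes: x right, y down, z forward; pixel columns grow to the right and rows downward; lengths in m; the calibration is good to about 2 mm. A picture is of the moment at which its call begins: read the wrist's pose just before it. camera_model takes no time and is no camera call; for the wrist camera it gives the pose at the moment of the call.
- manip.hand_in(): hands the job in; it is judged then, once.
Trained networks look in the newest picture that a camera, given by its name, has taken for a name from the list of things; names that differ only in an ending like _2 or _b are one class to them, and where a whole thing is asked for, a point or a joint stands for the part that bears it (a point fixed in the world has none). Each returns a list of dicts, best first, with "conf" (0 to 1); they miss things now and then, are a little off and sometimes report something else, mostly with a low value. They report only what shows in the picture. A call takes as long as a camera call.
- manip.look_for(camera, thing): "bbox" ([left, top, right, bottom] in pixels, round what is visible of it).
- manip.trace(camera, thing): "pixels" (400x640 bool, what is visible of it) and "bbox" ([left, top, right, bottom] in pixels, round what is visible of it).
The state is a dict: "time": time; "joint_positions": joint angles; "joint_vel": joint speeds; "effort": joint torques, N m; "eef_pos": TCP position; "tcp_rot": TCP orientation; "wrist_force": force on the tool from outside, world axes, zero at the start; "ft_torque": the same for the moment, N m; "opening": finger opening in m; "gripper_force": force on a finger pad.
Only numpy, scipy, OpenCV 4.12 (cv2) and the standard library are available. Lean on these libraries where they do the work, as an engineer would, in place of code of your own. Each camera call takes 0.05 s, during which the arm holds its last target. There are 200 camera calls.

## Task

Do the dwell check on the sloping tension gauge: draw its sprung slide out by the upright tab until the pointer stands level with the index block, without pulling clearly past it, and hold it there for two seconds. Then ease the slide fully home under control, without letting it snap back, and let go. Leave the index block and the things lying round the gauge where they are.

Things in the scene. Friction and masses are not known exactly. Their poses are not given: they have to be found in the camera images.
- pull_tester: Tension gauge fixed to the worktop: grey metal stand 205 x 170 x 238 mm high; its face (220 x 150 mm) slopes 32 degrees, low edge to the front. Origin: on the underside, amid the slope; x points level to the back (high side), y left, z up. A wall at its back carries the light hood. Besides the tab, scale and index only a tube 10 mm high stands out of the face, up-slope of the tab.
- hood_lip (a point): Middle of the front lower edge of the light hood, a grey plate 12 mm thick, 170 mm across, that covers the back half of the gauge at 226 mm above the worktop. It leaves no room for a gripper's body straight above the tab at home: come in square to the sloping face, the tool leaning 32 degrees with its body to the front.
- draw_slide (a joint): How far the slide is drawn out (m): 0 = fully home, grows down the slope towards the front; stop at 0.085. A spring pulls it home: 2.4 N at 0, plus 120 N per m (11 N at 0.07), damping 15 N s per m. Let go far out, it snaps home; let go within a few mm of home, it settles softly.
- pull_tab (a point): Middle of the grip part of the black pull tab, 36 mm out from the face. The tab, 14 mm along the slope and 36 mm across, stands square to the face; its top is 16 mm beyond this point, the carriage under it (34 x 40 mm) 28 mm below. Own axes: x up the slope (pull along -x), y left, z square out of the face. Grasp its broad faces: fingers close along x, tool points along -z.
- pointer_tip (a point): Tip of the thin dark pointer that sticks out of the slide to the right (-y) over the white scale with lines 5 mm apart; 49 mm from the slide's middle line, 6.5 mm out from the face. Moves with the slide; axes as pull_tab.
- index_mark (a point): Middle of the inner end of the steel index block, 8 mm wide along the slope, clamped on the rail at the right edge of the scale. Axes as pull_tab. With the slide home the pointer tip is 38 to 70 mm up the slope (+x) of it and 1.5 mm to its left; level means the same x. They do not touch: the slide can be drawn past.
- v_block: Bystander: loose grey V-block, 44 x 36 x 34 mm, to the left of the gauge; origin at the middle of its underside.
- ring_gauge: Bystander: loose setting ring, 52 mm across, 12 mm high, to the right of the gauge; origin at the middle of its underside.
- feeler: Bystander: loose folded feeler gauge, 13 x 93 x 13 mm, in front of the gauge to the left; origin at the middle of its underside.

How it is judged:
On the way, in this order (a step that is already met when the one before it is completed fails the run):
1. the pointer is held level with the index block (within 4 mm) for 1.5 s (x of pointer_tip in the frame of index_mark between -0.004 and 0.004 m), for 1.5 s.
2. the slide is fully home again (value of joint draw_slide below 0.003 m), for 0.2 s.
At the end, for the whole second after the job is handed in: The slide is fully home (within 3 mm) and released, the index block is where it was (within 4 mm), and V-block, setting ring and feeler gauge are within 30 mm of where they lay (value of joint draw_slide below 0.003 m and distance of index_mark from where it was at the start of the episode below 0.004 m and distance of each of v_block, ring_gauge, feeler from where it was at the start of the episode below 0.03 m); the robot touches nothing.
It fails at once if the pointer is drawn more than 10 mm past the index block (x of pointer_tip in the frame of index_mark below -0.01 m).
It fails at once if the slide snaps back (returns faster than 0.28 m/s) (velocity of joint draw_slide below -0.28 m/s).
It fails at once if the index block is shifted by more than 4 mm (distance of index_mark from where it was at the start of the episode above 0.004 m).
It fails at once if a bystander is shifted by more than 30 mm (distance of any of v_block, ring_gauge, feeler from where it was at the start of the episode above 0.03 m).
It also fails if it takes over 40 s, if anything falls off the work surface, if the arm or the gripper's body presses on something with over 40 N, if the wrist force passes 120 N, or if a joint passes its speed limit or range.

## Working session

There is one attempt and no reset: what is moved stays moved. The work goes in short steps, Python scripts to look and compute and a shell command to move; the robot and the scene stay as the last step left them, time stands still between calls to the robot, and variables do not carry over. Pictures are saved under pics/ and viewed, at most 10 in all, crops included, and the job is handed in when it is done.

```bash
mkdir -p pics; ls; python3 - <<'E'
from cell import manip
import cv2,numpy as np
o=manip.get_obs();print({k:np.round(v,3) for k,v in o.items()},manip.hold_point_z)
for c in ("scene","top","wrist"):
    im=manip.camera(c);cv2.imwrite(f"pics/{c}0.png",im[:,:,::-1])
    m=manip.camera_model(c);print(c,m["fx"],m["cx"],m["cy"],np.round(np.array(m["camera_from_world"]),3).tolist())
    for t in ("pull_tester","hood_lip","pull_tab","pointer_tip","index_mark"):
        r=manip.look_for(c,t);print(c,t,[(np.round(x["bbox"]).tolist(),round(x["conf"],2)) for x in r[:2]])
a=cv2.imread("pics/scene0.png");b=cv2.imread("pics/top0.png");cv2.imwrite("pics/both.png",cv2.resize(np.vstack([a,b]),(480,600)))
E
```

```text
pics
{'time': np.float64(0.0), 'joint_positions': array([ 1.579,  0.359,  0.011, -0.   , -1.224, -0.288]), 'joint_vel': array([-0.   ,  0.002,  0.001,  0.001, -0.001, -0.002]), 'effort': array([ 1.0000e-03, -5.8332e+01,  2.9343e+01,  6.9370e+00, -6.0000e-03,
        0.0000e+00]), 'eef_pos': array([0.186, 0.648, 0.23 ]), 'tcp_rot': array([ 3.109, -0.438, -0.   ]), 'wrist_force': array([ 0.793, -0.774, -0.769]), 'ft_torque': array([0.005, 0.034, 0.035]), 'gripper_force': np.float64(0.0), 'opening': np.float64(0.085)} 0.0187
scene 407.0534045410618 319.6111330438171 194.03780168210903 [[-0.877, -0.481, -0.003, 0.532], [-0.332, 0.61, -0.719, 0.255], [0.348, -0.63, -0.695, 0.839], [0.0, 0.0, 0.0, 1.0]]
scene pull_tester [([262.0, 122.0, 375.0, 273.0], 0.81)]
scene hood_lip [([262.0, 125.0, 375.0, 275.0], 0.85)]
scene pull_tab [([316.0, 192.0, 338.0, 216.0], 0.54)]
scene pointer_tip [([313.0, 194.0, 340.0, 218.0], 0.87), ([260.0, 254.0, 283.0, 279.0], 0.48)]
scene index_mark []
top 448.6467328371639 321.41563263686174 200.36622157691255 [[-0.002, -1.0, 0.009, 0.096], [-0.943, -0.001, -0.334, 0.58], [0.334, -0.009, -0.943, 0.84], [0.0, 0.0, 0.0, 1.0]]
top pull_tester [([303.0, 125.0, 402.0, 267.0], 0.98)]
top hood_lip [([300.0, 125.0, 402.0, 267.0], 0.65)]
top pull_tab [([335.0, 198.0, 363.0, 215.0], 0.8)]
top pointer_tip [([335.0, 198.0, 368.0, 216.0], 0.75)]
top index_mark []
wrist 340.4222959444436 320.7238945680781 191.51973696940593 [[-0.277, -0.961, -0.0, 0.676], [-0.909, 0.262, 0.325, -0.043], [-0.313, 0.09, -0.946, 0.38], [0.0, 0.0, 0.0, 1.0]]
wrist pull_tester []
wrist hood_lip []
wrist pull_tab []
wrist pointer_tip []
wrist index_mark []
```

View pics/scene0.png

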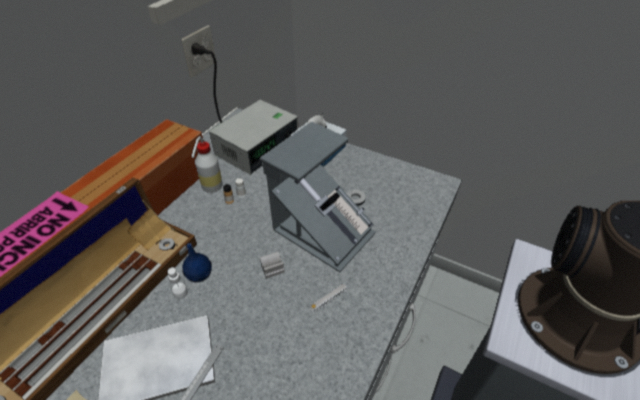

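View pics/top0.png

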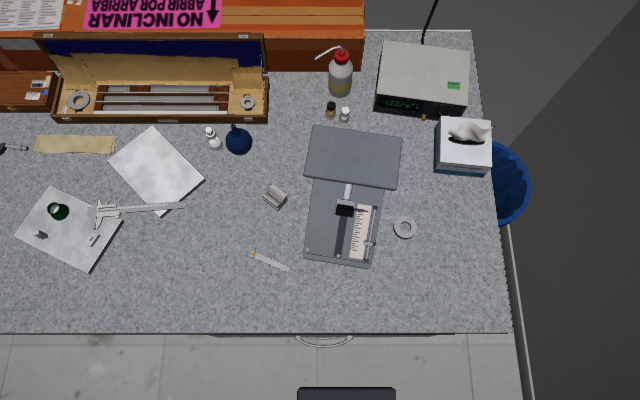

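The scene view shows the gauge with its face low edge towards the robot. In the top view the tab is near (345,210), the scale at (357,232), the index near (373,245) and the lip near row 183. Rows can't tilt the tool, so I'll check whether hooking the tab with a vertical open finger fits.

```bash
cat > h.py <<'E'
import numpy as np,cv2
from cell import manip
def P(m):
    K=np.array([[m["fx"],0,m["cx"]],[0,m["fy"],m["cy"]],[0,0,1]]);return K@np.array(m["camera_from_world"])[:3]
def tri(ms,uv):
    A=[]
    for m,(u,v) in zip(ms,uv):
        p=P(m);A+=[u*p[2]-p[0],v*p[2]-p[1]]
    X=np.linalg.svd(np.array(A))[2][-1];X=X[:3]/X[3]
    return X,[np.round(proj(m,X)-uv_,1) for m,uv_ in zip(ms,uv)]
def proj(m,X):
    q=P(m)@np.append(X,1);return q[:2]/q[2]
def onz(m,uv,z):
    M=np.array(m["camera_from_world"]);R,t=M[:3,:3],M[:3,3];c=-R.T@t
    d=R.T@np.array([(uv[0]-m["cx"])/m["fx"],(uv[1]-m["cy"])/m["fy"],1]);return c+d*(z-c[2])/d[2]
E
python3 - <<'E'
from h import *
S,T=manip.camera_model("scene"),manip.camera_model("top")
print("tab",tri([T,S],[(349,206.5),(327,204)]))
for n in ((303,262),(371,267)): print(onz(T,n,0.0))
a=cv2.imread("pics/scene0.png")[110:280,255:385];b=cv2.imread("pics/top0.png")[120:275,290:425]
a=cv2.resize(a,None,fx=3,fy=3,interpolation=2);b=cv2.resize(b,None,fx=3,fy=3,interpolation=2)
h=max(a.shape[0],b.shape[0]);o=np.zeros((h,a.shape[1]+b.shape[1],3),np.uint8);o[:a.shape[0],:a.shape[1]]=a;o[:b.shape[0],a.shape[1]:]=b
cv2.imwrite("pics/crop1.png",o);print(o.shape)
for t in ("v_block","ring_gauge","feeler"):
    manip.camera("top");r=manip.look_for("top",t)
    if r: bb=r[0]["bbox"];print(t,bb,onz(T,((bb[0]+bb[2])/2,(bb[1]+bb[3])/2),.01))
E
```

```text
tab (array([0.56725775, 0.03760461, 0.09283253]), [array([0.1, 0.5]), array([-0.4, -0.2])])
[0.46951899 0.13589583 0.        ]
[ 0.45833681 -0.01476958  0.        ]
(510, 795, 3)
v_block [262.1, 183.3, 291.4, 207.9] [0.62271277 0.19809906 0.01      ]
ring_gauge [392.5, 216.9, 414.9, 236.7] [ 0.54801011 -0.09112322  0.01      ]
feeler [250.2, 254.0, 288.8, 269.6] [0.46788941 0.20912385 0.01      ]
```

View pics/crop1.png

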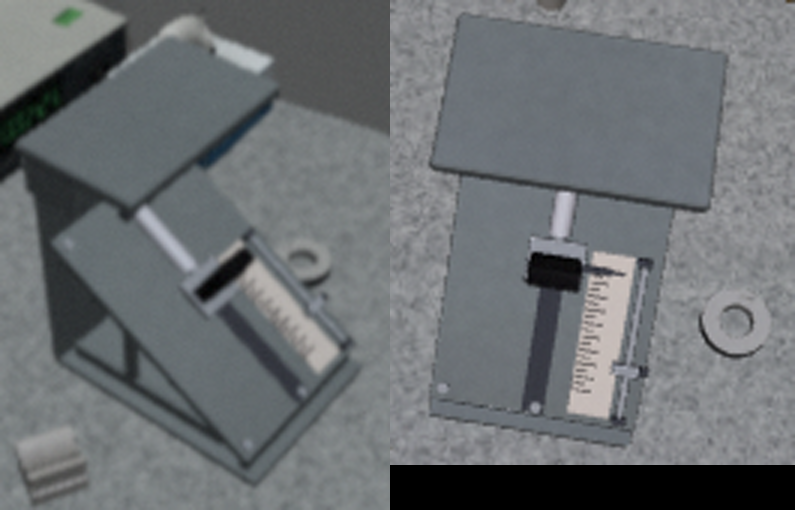

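The crop shows the pointer tip at about (368,211) and the index end at (369,243) in the top image. The gauge is yawed about -8°, and the tab stands clear in front of the lip. I'll move the wrist camera closer, rolling so the finger line runs along the slope.

```bash
python3 -m pendant '[[[2,2,-2,1,1],[4,4,-4,2,1],[6,6,-4,3,1],[8,8,-4,4,1],[10,10,-4,5,1],[11.5,11.5,-4,6,1],[13,13,-4,7,1],[14,14,-4,8,1]]]'; python3 -c "
from h import *
from scipy.spatial.transform import Rotation as R
o=manip.get_obs();print(np.round(o['joint_positions'],2),R.from_rotvec(o['tcp_rot']).as_matrix().round(3))"
```

```text
time: 2.0
eef_pos: [0.37, 0.3162, 0.3272]
tcp_rot: [-2.4, 2.025, 0.0]
wrist_force: [1.2, 1.4, 0.2]
opening: 0.0852
gripper_force: 0.0
[ 1.11 -0.01 -0.23  0.   -1.35 -0.94] [[ 0.168 -0.986  0.001]
 [-0.986 -0.168  0.001]
 [-0.001 -0.001 -1.   ]]
```

```bash
python3 -m pendant '[[[1,0,0,0.5,1],[2.5,0,0,1,1],[4,-0.5,0,1.5,1],[5,-0.5,0,2,1],[6,-1,0,2.25,1],[6,-1,0,2.25,1],[6,-1,0,2.25,1]]]'; python3 -m pendant '[[[0,0,0,0,1],[0,0,0,0,1]]]'
```

```text
time: 2.7
eef_pos: [0.4202, 0.1742, 0.3266]
tcp_rot: [-2.059, 2.373, 0.0]
wrist_force: [0.1, 1.1, -0.3]
opening: 0.0854
gripper_force: 0.0
time: 2.9
eef_pos: [0.4198, 0.1752, 0.3265]
tcp_rot: [-2.062, 2.37, 0.0]
wrist_force: [0.3, -0.2, 0.0]
opening: 0.0855
gripper_force: 0.0
```

```bash
python3 -m pendant '[[[1.5,-0.7,0,0,1],[3,-1.4,0,0,1],[4.5,-2.2,0,0,1],[5.5,-2.8,0,0,1],[5.5,-2.8,0,0,1],[5.5,-2.8,0,0,1]]]'; cat > look.py <<'E'
import sys,pickle
from h import *
n=sys.argv[1];m=manip.camera_model("wrist");im=manip.camera("wrist")
cv2.imwrite(f"pics/{n}.png",im[:,:,::-1]);pickle.dump(m,open(n+".pkl","wb"))
for t in ("pull_tab","pointer_tip","index_mark","hood_lip"):
    print(t,[(np.round(x["bbox"]).tolist(),round(x["conf"],2)) for x in manip.look_for("wrist",t)[:2]])
E
python3 look.py w1
```

```text
time: 3.5
eef_pos: [0.4702, 0.0287, 0.3263]
tcp_rot: [2.059, -2.372, -0.0]
wrist_force: [0.6, 0.1, -0.6]
opening: 0.0854
gripper_force: 0.0
pull_tab [([223.0, 140.0, 260.0, 208.0], 0.69)]
pointer_tip [([225.0, 143.0, 260.0, 210.0], 0.66)]
index_mark [([286.0, 112.0, 298.0, 133.0], 0.65)]
hood_lip [([31.0, 102.0, 328.0, 326.0], 0.81), ([287.0, 108.0, 298.0, 136.0], 0.26)]
```

View pics/w1.png

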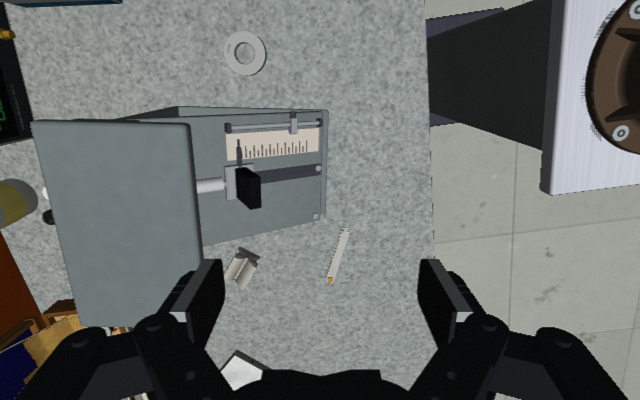

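The wrist view shows the tab at (248,186), pointer tip at (239,141), index end at (293,133) and lip edge near column 190-202. I'll take a second view, shifted 75 mm up the gauge.

```bash
python3 -m pendant '[[[0,-1,0,0,1],[0,-2,0,0,1],[0,-3,0,0,1],[0,-3,0,0,1],[0,-3,0,0,1]]]'; python3 look.py w2
```

```text
time: 4.25
eef_pos: [0.5444, 0.0188, 0.3259]
tcp_rot: [2.06, -2.37, -0.001]
wrist_force: [-0.3, -0.1, 0.3]
opening: 0.0853
gripper_force: 0.0
pull_tab [([294.0, 144.0, 331.0, 206.0], 0.91)]
pointer_tip [([296.0, 142.0, 331.0, 209.0], 0.71)]
index_mark [([349.0, 112.0, 361.0, 132.0], 0.64)]
hood_lip [([141.0, 104.0, 381.0, 327.0], 0.56)]
```

View pics/w2.png

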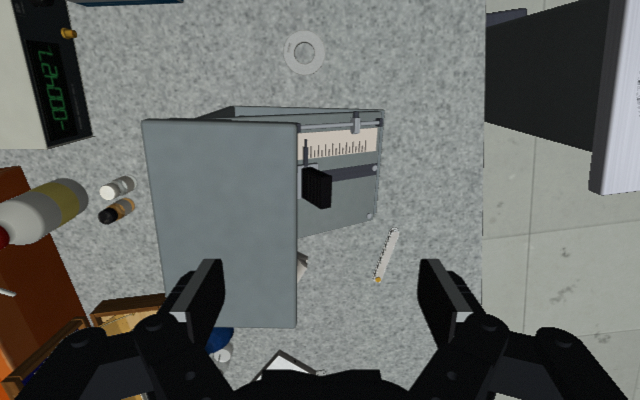

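Second view: tab at (317,187), pointer tip at (305,141), index end at (356,132), lip edge at column 297. Next I'll magnify both for exact pixels.

```bash
python3 - <<'E'
import cv2,numpy as np
o=[]
for n,c in (("w1",190),("w2",285)):
    a=cv2.resize(cv2.imread(f"pics/{n}.png")[100:220,c:c+(140 if n=="w1" else 110)],None,fx=3,fy=3,interpolation=cv2.INTER_CUBIC)
    for x in range(0,a.shape[1],60): a[:6,x]=(0,0,255)
    for y in range(0,a.shape[0],60): a[y,:6]=(0,0,255)
    o.append(a)
cv2.imwrite("pics/z.png",np.hstack(o))
E
```

```text
(no output)
```

View pics/z.png

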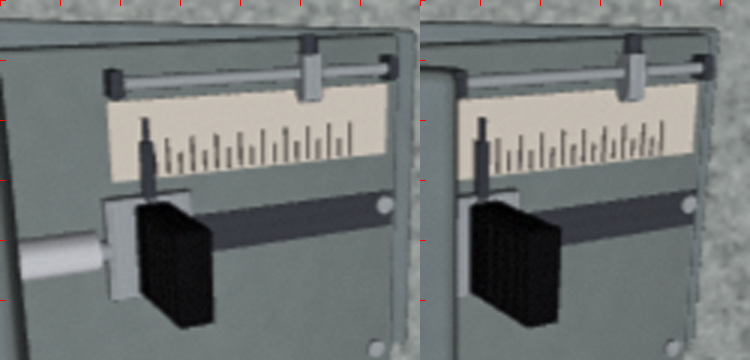

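```bash
python3 - <<'E'
from h import *;import pickle
m=[pickle.load(open(f"w{i}.pkl","rb")) for i in (1,2)]
yaw=np.radians(-8.2);gx=np.array([np.cos(yaw),np.sin(yaw),0]);gy=np.array([-gx[1],gx[0],0]);z=np.array([0,0,1])
c,s=np.cos(np.radians(32)),np.sin(np.radians(32));ux=c*gx+s*z;uz=-s*gx+c*z
B=np.array([ux,gy,uz])
d={}
for n,a,b in (("ptr",(238.3,139),(305.7,139)),("idx",(293.7,134),(356,133.7)),("tabBL",(250.7,209.3),(319.7,209)),("tabBR",(261,207.3),(331,207.3)),("tabTL",(250,172.7),(319,173.3)),("tabTR",(260.7,176.3),(331.7,176)),
 ("lipcorner",(190,124),(298,124)),("scrL",(318.7,169+0),(374.7,168)),("railL",(227.5,127.5),(298.5,127.5)),("railR",(320,122),(380,122)),("base1",(328,109),(384,110)),("ring",(245,53),(304.5,52.5))):
    X,e=tri(m,[a,b]);d[n]=X;print(n,X.round(4),"face",(B@X).round(4),"plan",round(gx@X,4),np.concatenate(e))
print("draw",(B@(d["ptr"]-d["idx"])).round(4))
r=d["railL"]-d["railR"];print("rail dir yaw/slope",np.degrees([np.arctan2(r[1],r[0]),np.arctan2(r[2],np.hypot(*r[:2]))]))
for n in ("ptr","idx","tabBL","tabTL","lipcorner"):
    print(n,proj(manip.camera_model("top"),d[n]).round(1),proj(manip.camera_model("scene"),d[n]).round(1))
E
```

```text
ptr [0.5583 0.0011 0.0926] face [ 0.5175  0.0807 -0.2142] plan 0.5524 [ 0.   0.2 -0.  -0.2]
idx [0.4999 0.0091 0.0596] face [ 0.4501  0.0803 -0.2109] plan 0.4935 [ 0.  0. -0. -0.]
tabBL [0.5528 0.0727 0.1261] face [ 0.522   0.1508 -0.1775] plan 0.5368 [ 0.  0. -0. -0.]
tabBR [0.5403 0.0706 0.1303] face [ 0.514   0.147  -0.1676] plan 0.5247 [ 0.   0.2 -0.  -0.2]
tabTL [0.5483 0.036  0.1133] face [ 0.5159  0.1139 -0.1888] plan 0.5376 [-0.   0.5  0.  -0.5]
tabTR [0.5351 0.0382 0.1242] face [ 0.5104  0.1142 -0.1725] plan 0.5242 [ 0.  0. -0. -0.]
lipcorner [ 0.5527 -0.0336  0.23  ] face [ 0.5898  0.0456 -0.0974] plan 0.5518 [ 0.   0.4  0.  -0.4]
scrL [0.4777 0.0639 0.0292] face [ 0.4087  0.1313 -0.2209] plan 0.4637 [-0.  -0.4  0.   0.4]
railL [ 0.5629 -0.0146  0.1076] face [ 0.5312  0.0659 -0.2051] plan 0.5592 [ 0.   0.2 -0.  -0.2]
railR [0.4671 0.0023 0.0391] face [ 0.4125  0.0689 -0.2117] plan 0.462 [ 0.   0.1 -0.  -0.1]
base1 [ 0.4549 -0.0079  0.0033] face [ 0.3845  0.057  -0.2364] plan 0.4514 [-0.   0.6  0.  -0.6]
ring [ 0.5487 -0.0919  0.0072] face [ 0.4756 -0.0127 -0.2886] plan 0.5562 [-0. -0.  0.  0.]
draw [ 0.0674  0.0004 -0.0033]
rail dir yaw/slope [-9.9683211  35.14690661]
ptr [366.6 211.1] [337.1 195.5]
idx [362.2 242.1] [357.1 215.8]
tabBL [333.  208.5] [325.  205.3]
tabTL [350.7 212.5] [334.3 199.9]
lipcorner [393.8 190.3] [348.2 141.9]
```

```bash
python3 - <<'E'
from h import *;import pickle
m={i:pickle.load(open(f"w{i}.pkl","rb")) for i in (1,2)}
yaw=np.radians(-8.2);gx=np.array([np.cos(yaw),np.sin(yaw),0]);gy=np.array([-gx[1],gx[0],0])
for i in (1,2):
    g=cv2.cvtColor(cv2.imread(f"pics/w{i}.png"),6).astype(float)
    for r in (140,170,190,215):
        row=g[r-2:r+3].mean(0);a,b=((180,215),(285,310))[i-1]
        dd=np.diff(row[a:b]);print(i,r,row[a:b].astype(int).tolist())
    for uv in (((192,140),(197,215)) if i==1 else ((298,140),(297,300))):
        for z in (.226,.238):
            X=onz(m[i],uv,z);print(i,uv,z,"p",round(gx@X,4),"y",round(gy@X,4))
    # tab top edges with top plane constraint: scan z
    for uv in ([(250.5,200),(261,195)] if i==1 else [(319.5,200),(331,195)]):
        for z in (.126,.132,.138):
            X=onz(m[i],uv,z);print(" tab",uv,z,"p",round(gx@X,4),"uz",round(-.5299*(gx@X)+.848*z,4))
E
```

```text
1 140 [119, 120, 120, 116, 113, 108, 98, 79, 59, 47, 40, 49, 105, 119, 119, 118, 119, 119, 118, 118, 117, 117, 117, 116, 116, 117, 117, 118, 118, 118, 118, 117, 118, 117, 116]
1 170 [120, 120, 119, 119, 121, 120, 118, 113, 109, 101, 82, 61, 48, 41, 47, 105, 120, 118, 119, 119, 119, 119, 119, 118, 118, 118, 119, 119, 120, 119, 119, 119, 118, 119, 119]
1 190 [117, 119, 118, 118, 119, 119, 118, 118, 116, 113, 107, 101, 83, 59, 48, 41, 73, 167, 185, 184, 183, 182, 180, 179, 177, 175, 172, 169, 168, 166, 164, 163, 160, 156, 155]
1 215 [116, 115, 117, 117, 118, 118, 118, 119, 119, 119, 119, 115, 109, 105, 93, 72, 53, 45, 42, 76, 111, 119, 118, 118, 120, 119, 119, 119, 119, 119, 119, 118, 119, 118, 118]
1 (192, 140) 0.226 p 0.5533 y 0.0572
1 (192, 140) 0.238 p 0.5487 y 0.055
1 (197, 215) 0.226 p 0.5565 y 0.1153
1 (197, 215) 0.238 p 0.5517 y 0.1102
 tab (250.5, 200) 0.126 p 0.5363 uz -0.1773
 tab (250.5, 200) 0.132 p 0.535 uz -0.1716
 tab (250.5, 200) 0.138 p 0.5337 uz -0.1658
 tab (261, 195) 0.126 p 0.5247 uz -0.1712
 tab (261, 195) 0.132 p 0.5236 uz -0.1655
 tab (261, 195) 0.138 p 0.5225 u
[... 199 characters left out ...]
 71, 83, 137, 147, 143, 87, 30, 9, 8, 9, 6, 6, 7, 4]
2 190 [116, 116, 115, 116, 117, 116, 117, 116, 111, 106, 96, 71, 106, 141, 147, 145, 78, 21, 6, 8, 8, 8, 10, 15, 10]
2 215 [116, 116, 116, 117, 116, 117, 117, 117, 112, 107, 96, 68, 86, 111, 117, 116, 116, 116, 116, 117, 116, 117, 117, 116, 115]
2 (298, 140) 0.226 p 0.5523 y 0.0577
2 (298, 140) 0.238 p 0.5515 y 0.0555
2 (297, 300) 0.226 p 0.5557 y 0.1933
2 (297, 300) 0.238 p 0.5548 y 0.1843
 tab (319.5, 200) 0.126 p 0.537 uz -0.1777
 tab (319.5, 200) 0.132 p 0.537 uz -0.1726
 tab (319.5, 200) 0.138 p 0.537 uz -0.1675
 tab (331, 195) 0.126 p 0.5248 uz -0.1712
 tab (331, 195) 0.132 p 0.525 uz -0.1662
 tab (331, 195) 0.138 p 0.5252 uz -0.1613
```

```bash
python3 -m pendant '[[[-1.5,1.5,0,0,1],[-2.5,3,0,0,1],[-3,3.85,0,0,1],[-3,3.85,0,0,1],[-3,3.85,0,0,1],[-3,3.85,1,0,1],[-3,3.85,2,0,1],[-3,3.85,3,0,1]]]'
```

```text
time: 5.3
eef_pos: [0.4601, 0.1054, 0.2507]
tcp_rot: [-2.059, 2.372, -0.0]
wrist_force: [1.0, 0.1, 0.1]
opening: 0.0854
gripper_force: 0.0
```

```bash
python3 -m pendant '[[[0,0,1,0.15,1],[0,0,2,0.15,1],[0,0,3,0.15,1],[0,0,4,0.15,1],[0,0,5,0.15,1],[0,0,5.3,0.15,1],[0,0,5.3,0.15,1]]]'; python3 look.py w3
```

```text
time: 6.0
eef_pos: [0.4595, 0.1051, 0.1182]
tcp_rot: [2.033, -2.392, -0.0]
wrist_force: [0.7, -0.5, 0.5]
opening: 0.0852
gripper_force: 0.0
pull_tab [([40.0, 66.0, 137.0, 236.0], 0.67), ([0.0, 0.0, 301.0, 319.0], 0.55)]
pointer_tip [([43.0, 67.0, 136.0, 236.0], 0.78)]
index_mark [([203.0, 12.0, 228.0, 66.0], 0.65)]
hood_lip [([0.0, 0.0, 302.0, 319.0], 0.76)]
```

View pics/w3.png

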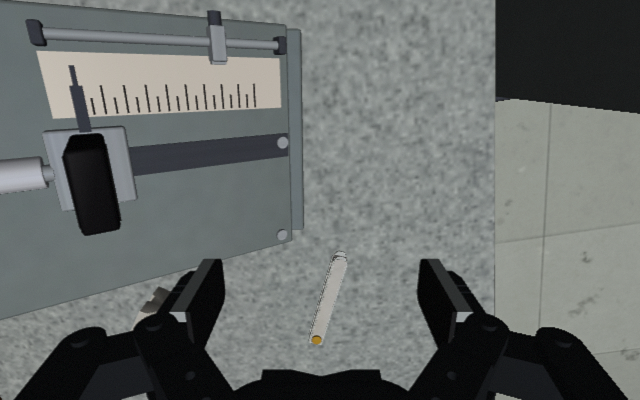

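The close view shows the tab at (92,185), pointer tip (72,66) and index (217,62). The scale reading agrees with about 66 mm of draw. Next I'll slide the rear finger back past the tab's left side, then behind it.

```bash
python3 -m pendant '[[[0,-0.5,0.16,0,1],[0,-1,0.16,0,1],[0,-1.5,0.16,0,1],[0,-1.9,0.16,0,1],[0,-2.2,0.16,0,1],[0,-2.4,0.16,0,1],[0,-2.56,0.16,0,1],[0,-2.56,0.16,0,1]]]'; python3 look.py w4
```

```text
time: 7.05
eef_pos: [0.5179, 0.0934, 0.1093]
tcp_rot: [2.023, -2.387, -0.009]
wrist_force: [3.7, -1.3, -29.5]
opening: 0.0852
gripper_force: 0.0
pull_tab [([161.0, 73.0, 256.0, 252.0], 0.82)]
pointer_tip [([160.0, 72.0, 255.0, 251.0], 0.95)]
index_mark [([312.0, 15.0, 337.0, 69.0], 0.83)]
hood_lip [([0.0, 0.0, 386.0, 372.0], 0.79), ([372.0, 257.0, 419.0, 354.0], 0.71)]
```

View pics/w4.png

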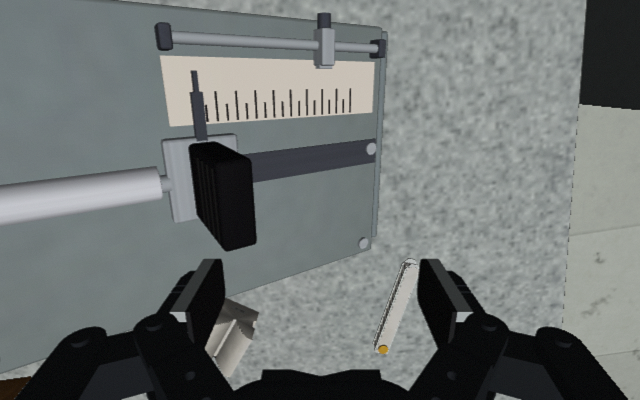

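The wrist reads -29 N vertically, so the knuckles are pressing up under the hood. I'll lower clear before going further back.

```bash
python3 -m pendant '[[[0,0,0.2,0,1],[0,0,0.36,0,1],[0,0,0.36,0,1]]]'; python3 -m pendant '[[[0,-0.1,0,0,1],[0,-0.2,0,0,1],[0,-0.3,0,0,1],[0,-0.3,0,0,1]]]'
```

```text
time: 7.6
eef_pos: [0.5237, 0.0958, 0.1062]
tcp_rot: [-2.035, 2.392, -0.001]
wrist_force: [1.1, -0.1, -0.3]
opening: 0.0854
gripper_force: 0.0
time: 8.0
eef_pos: [0.5308, 0.0946, 0.1064]
tcp_rot: [-2.035, 2.392, -0.0]
wrist_force: [0.3, -0.6, -0.3]
opening: 0.0854
gripper_force: 0.0
```

```bash
python3 -m pendant '[[[0.3,0,0,0,1],[0.6,0,0,0,1],[0.9,0,0,0,1],[1.2,0,0,0,1],[1.55,0,0,0,1],[1.55,0,0,0,1]]]'; python3 look.py w5
```

```text
time: 8.6
eef_pos: [0.5236, 0.0551, 0.106]
tcp_rot: [2.034, -2.394, -0.0]
wrist_force: [0.8, -0.4, 0.7]
opening: 0.0858
gripper_force: 0.0
pull_tab [([192.0, 155.0, 287.0, 333.0], 0.94)]
pointer_tip [([195.0, 156.0, 289.0, 333.0], 0.76), ([1.0, 84.0, 404.0, 399.0], 0.49)]
index_mark [([194.0, 156.0, 285.0, 332.0], 0.2)]
hood_lip [([1.0, 85.0, 404.0, 399.0], 0.69), ([194.0, 156.0, 286.0, 334.0], 0.63)]
```

View pics/w5.png

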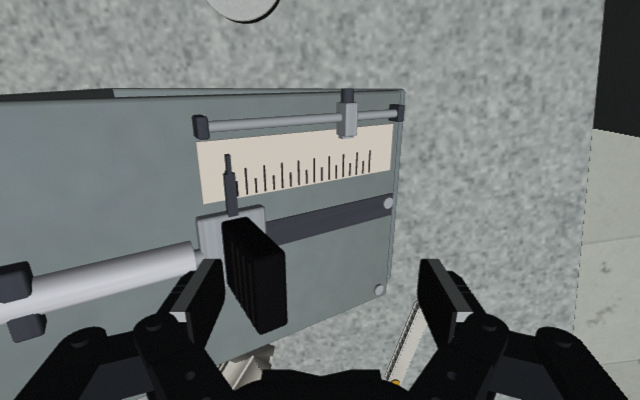

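The rear finger now stands behind the tab at (222,262), with the pointer at (227,155) and index at (347,135). Now I'll draw down the slope.

```bash
python3 -m pendant '[[[0,0.17,0.106,0,1],[0,0.34,0.212,0,1],[0,0.51,0.318,0,1],[0,0.68,0.424,0,1],[0,0.85,0.53,0,1],[0,1.02,0.636,0,1],[0,1.02,0.636,0,1]]]'; cat > rel.py <<'E'
# pointer/index along-slope gap from one wrist picture; face plane known from triangulation
import sys
from h import *
m=manip.camera_model("wrist")
yaw=np.radians(-9.3);gx=np.array([np.cos(yaw),np.sin(yaw),0]);z=np.array([0,0,1]);gy=np.array([-gx[1],gx[0],0])
c,s=np.cos(np.radians(32)),np.sin(np.radians(32));ux=c*gx+s*z;uz=-s*gx+c*z
h=uz@np.array([.5291,.0051,.0761])   # mean of triangulated tip and index
M=np.array(m["camera_from_world"]);C=-M[:3,:3].T@M[:3,3]
a=[float(x) for x in sys.argv[1:]];X=[]
for uv in (a[:2],a[2:]):
    d=M[:3,:3].T@np.array([(uv[0]-m["cx"])/m["fx"],(uv[1]-m["cy"])/m["fy"],1]);X.append(C+d*(h-uz@C)/(uz@d))
print("tip-index ux,gy (mm)",[round(1e3*float(v@(X[0]-X[1])),1) for v in (ux,gy)])
E
python3 rel.py 0 0 1 1 >/dev/null; python3 look.py w6; python3 - <<'E'
import cv2
a=cv2.imread("pics/w6.png");cv2.imwrite("pics/w6c.png",cv2.resize(a[90:350,150:450],None,fx=2,fy=2,interpolation=2))
E
```

```text
time: 9.55
eef_pos: [0.4988, 0.0607, 0.0901]
tcp_rot: [-2.035, 2.392, -0.0]
wrist_force: [5.1, 0.3, 1.2]
opening: 0.0853
gripper_force: 2.1
pull_tab [([120.0, 154.0, 276.0, 337.0], 0.69)]
pointer_tip [([120.0, 151.0, 275.0, 337.0], 0.8)]
index_mark [([287.0, 87.0, 312.0, 141.0], 0.72), ([119.0, 151.0, 274.0, 334.0], 0.34)]
hood_lip [([0.0, 82.0, 371.0, 400.0], 0.79), ([217.0, 355.0, 243.0, 392.0], 0.7)]
```

View pics/w6c.png

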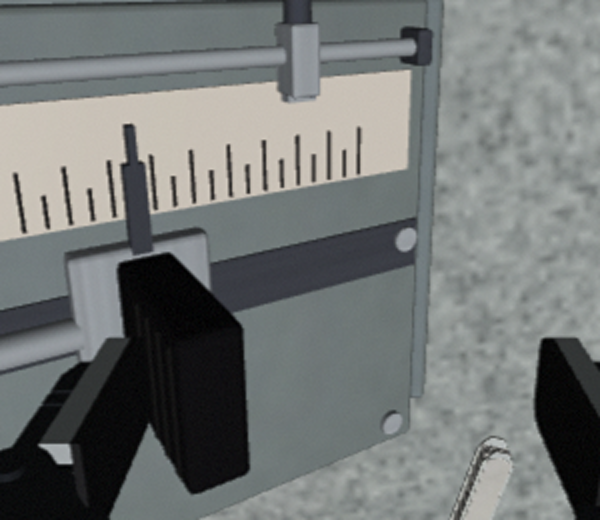

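The slide follows the finger: tip at about (214,152.5), index end at about (300,139.5). I've used all ten views, so from here I'll measure by template matching.

```bash
python3 rel.py 214 152.5 300 139.5; cat > srv.py <<'E'
# match tip and index patches of w6 in a fresh wrist picture
import sys,subprocess
from h import *
g=cv2.imread("pics/w6.png")
im=manip.camera("wrist")[:,:,::-1].copy();cv2.imwrite(f"pics/{sys.argv[1]}.png",im)
r=[]
for (u,v),(l,t,w,h) in (((214,152.5),(205,146,18,50)),((300,139.5),(284,98,32,44))):
    S=cv2.matchTemplate(im,g[t:t+h,l:l+w],cv2.TM_CCOEFF_NORMED);_,q,_,p=cv2.minMaxLoc(S)
    r+=[p[0]+u-l,p[1]+v-t];print("score",round(q,2),r[-2:])
print("nn idx",[(np.round(x["bbox"]),round(x["conf"],2)) for x in manip.look_for("wrist","index_mark")[:1]])
subprocess.run([sys.executable,"rel.py"]+[str(x) for x in r])
o=manip.get_obs();print(o["time"],o["eef_pos"].round(4),o["wrist_force"].round(1))
E
python3 srv.py w7
```

```text
tip-index ux,gy (mm) [43.9, 1.7]
tip-index ux,gy (mm) [44.5, 1.6]
score 0.92 [214, 152.5]
score 1.0 [301, 139.5]
nn idx [(array([290.,  87., 313., 143.]), 0.92)]
this script no longer has the robotException ignored in: <_io.TextIOWrapper mode='rw' encoding='UTF-8'>
Traceback (most recent call last):
BrokenPipeError: [Errno 32] Broken pipe
```

```bash
sed -i '$d' srv.py; python3 -m pendant '[[[0,0.17,0.106,0,1],[0,0.34,0.212,0,1],[0,0.51,0.318,0,1],[0,0.68,0.424,0,1],[0,0.85,0.53,0,1],[0,1.02,0.636,0,1],[0,1.15,0.72,0,1],[0,1.15,0.72,0,1]]]'; python3 srv.py w8
```

```text
time: 10.7
eef_pos: [0.4716, 0.0653, 0.0728]
tcp_rot: [-2.035, 2.391, -0.002]
wrist_force: [8.4, -1.8, 3.0]
opening: 0.0852
gripper_force: 4.1
tip-index ux,gy (mm) [10.8, 3.0]
score 0.86 [213, 151.5]
score 0.81 [236, 142.5]
nn idx [(array([224.,  87., 251., 148.]), 0.86)]
```

```bash
python3 -m pendant '[[[0,0.1,0.06,0,1],[0,0.2,0.125,0,1],[0,0.3,0.19,0,1],[0,0.3,0.19,0,1]]]'; python3 srv.py w9; python3 - <<'E'
import cv2,numpy as np
g=cv2.cvtColor(cv2.imread("pics/w9.png"),cv2.COLOR_BGR2GRAY)
for r in (125,132,138,142,145,148,150,152,154,156,158): print(r,g[r,200:240].tolist())
E
```

```text
time: 11.2
eef_pos: [0.4646, 0.0665, 0.0682]
tcp_rot: [-2.034, 2.39, -0.002]
wrist_force: [7.7, -1.5, 4.0]
opening: 0.0853
gripper_force: 4.6
tip-index ux,gy (mm) [2.2, 3.8]
score 0.91 [213, 152.5]
score 0.74 [217, 143.5]
nn idx [(array([203.,  87., 232., 150.]), 0.83)]
125 [146, 145, 147, 147, 145, 145, 146, 144, 144, 120, 92, 100, 143, 156, 152, 152, 151, 148, 148, 145, 147, 145, 148, 147, 147, 149, 150, 149, 138, 108, 117, 122, 122, 120, 117, 118, 116, 114, 112, 111]
132 [113, 112, 114, 112, 112, 113, 112, 101, 86, 86, 84, 85, 114, 145, 154, 154, 151, 148, 147, 146, 146, 146, 147, 146, 146, 147, 148, 151, 151, 123, 86, 104, 110, 111, 109, 111, 111, 112, 111, 109]
138 [182, 189, 188, 187, 188, 189, 190, 189, 124, 86, 83, 86, 89, 132, 151, 155, 150, 151, 149, 149, 145, 147, 146, 147, 145, 148, 149, 150, 150, 141, 127, 177, 192, 191, 191, 189, 190, 189, 190, 191]
142 [191, 193, 190, 192, 191, 190, 192, 189, 157, 101, 83, 84, 86, 113, 146, 154, 152, 150, 149, 148, 148, 144, 146, 146, 147, 147, 149, 148, 151, 150, 119, 137, 179, 191, 189, 192, 190, 187, 189, 189]
145 [191, 192, 191, 19
[... 689 characters left out ...]
 192, 189, 193, 190, 190, 190, 191, 190, 191, 189, 191, 189, 190, 191, 191, 191, 190, 190, 190, 190]
154 [191, 189, 191, 190, 191, 190, 192, 190, 189, 193, 189, 101, 45, 56, 60, 55, 67, 148, 185, 191, 191, 190, 191, 190, 190, 190, 191, 190, 190, 192, 190, 190, 190, 191, 191, 191, 189, 189, 190, 189]
156 [191, 189, 190, 191, 192, 191, 190, 188, 191, 193, 191, 116, 50, 53, 58, 56, 66, 142, 185, 192, 190, 189, 190, 190, 192, 191, 190, 189, 191, 190, 189, 190, 189, 190, 190, 189, 189, 190, 189, 189]
158 [191, 190, 191, 190, 190, 191, 191, 190, 190, 191, 191, 136, 62, 51, 59, 58, 63, 118, 179, 192, 190, 191, 191, 191, 190, 191, 190, 190, 191, 190, 190, 190, 191, 189, 189, 190, 188, 190, 190, 189]
```

```bash
cat > rel2.py <<'E'
from h import *
m=manip.camera_model("wrist")
yaw=np.radians(-9.3);gx=np.array([np.cos(yaw),np.sin(yaw),0]);z=np.array([0,0,1]);gy=np.array([-gx[1],gx[0],0])
c,s=np.cos(np.radians(32)),np.sin(np.radians(32));ux=c*gx+s*z;uz=-s*gx+c*z
h=uz@np.array([.5583,.0011,.0926]);hi=uz@np.array([.4999,.0091,.0596]);print(h,hi)
M=np.array(m["camera_from_world"]);C=-M[:3,:3].T@M[:3,3]
def on(uv,h):
    d=M[:3,:3].T@np.array([(uv[0]-m["cx"])/m["fx"],(uv[1]-m["cy"])/m["fy"],1]);return C+d*(h-uz@C)/(uz@d)
t=on((213.7,151.3),h)
for dh in (-.002,0,.002,.004,.006,.009):
    a,b=on((213.5,147.5),h+dh),on((230.5,147),h+dh);k=(a+b)/2
    print(dh,"width",round(1e3*ux@(b-a),1),"rel",[round(1e3*float(v@(t-k)),1) for v in (ux,gy)])
for a,b in (((208.5,142),(213.5,142)),): print(on(a,h),on(b,h))
E
python3 rel2.py
```

```text
-0.21334168294626998 -0.21010166915529158
-0.002 width -7.9 rel [4.5, 1.0]
0 width -7.8 rel [4.0, 1.4]
0.002 width -7.7 rel [3.4, 1.8]
0.004 width -7.6 rel [2.9, 2.3]
0.006 width -7.5 rel [2.3, 2.7]
0.009 width -7.3 rel [1.5, 3.3]
[0.50541675 0.00494449 0.05960101] [0.50361838 0.00545919 0.05844006]
```

```bash
python3 -m pendant '[[[0,0.04,0.025,0,1],[0,0.085,0.053,0,1],[0,0.085,0.053,0,1],[0,0.085,0.053,0,1]]]'; python3 srv.py w10;  python3 - <<'E'
import cv2
g=cv2.cvtColor(cv2.imread("pics/w10.png"),cv2.COLOR_BGR2GRAY)
for r in (125,142,145,147,151,153,156): print(r,g[r,198:234].tolist())
E
```

```text
time: 11.7
eef_pos: [0.4628, 0.0668, 0.067]
tcp_rot: [-2.034, 2.39, -0.003]
wrist_force: [8.0, -1.2, 5.4]
opening: 0.0855
gripper_force: 4.7
tip-index ux,gy (mm) [-0.0, 4.1]
score 0.79 [213, 152.5]
score 0.73 [212, 143.5]
nn idx [(array([199.,  89., 228., 150.]), 0.56)]
125 [146, 148, 147, 146, 146, 146, 114, 92, 113, 146, 153, 152, 151, 150, 147, 147, 148, 146, 146, 144, 146, 146, 149, 150, 148, 132, 106, 121, 130, 127, 127, 126, 123, 123, 120, 121]
142 [190, 192, 191, 193, 190, 157, 103, 83, 83, 83, 123, 148, 154, 151, 150, 148, 147, 148, 147, 146, 147, 146, 146, 150, 149, 150, 150, 117, 134, 180, 191, 190, 189, 190, 190, 189]
145 [191, 191, 191, 192, 192, 192, 171, 107, 75, 83, 107, 145, 156, 154, 150, 150, 148, 147, 146, 144, 141, 141, 138, 136, 135, 135, 130, 121, 172, 189, 191, 189, 190, 189, 191, 188]
147 [192, 191, 192, 190, 192, 193, 190, 124, 90, 120, 125, 125, 128, 124, 118, 119, 117, 101, 93, 109, 138, 145, 146, 145, 145, 142, 146, 166, 186, 190, 190, 190, 190, 189, 189, 190]
151 [189, 191, 192, 191, 190, 191, 189, 192, 191, 190, 190, 190, 189, 188, 186, 162, 149, 151, 180, 191, 191, 190, 191, 191, 191, 191, 189, 190, 189, 190, 190, 190, 189, 189, 191, 190]
153 [191, 191, 190, 191, 191, 189, 188, 191, 190, 191, 191, 190, 163, 80, 34, 42, 52, 51, 74, 172, 193, 192, 189, 190, 190, 188, 190, 190, 190, 190, 190, 190, 190, 190, 190, 190]
156 [191, 190, 191, 192, 191, 190, 192, 191, 189, 190, 190, 191, 191, 104, 43, 52, 60, 57, 68, 141, 184, 191, 191, 190, 190, 190, 190, 191, 190, 189, 189, 191, 191, 191, 191, 189]
```

The pointer is within about 1 mm of the index. I'll nudge 0.7 mm further and hold.

```bash
python3 -m pendant '[[[0,0.025,0.015,0,1],[0,0.025,0.015,0,1],[0,0.025,0.015,0,1],[0,0.025,0.015,0,1],[0,0.025,0.015,0,1],[0,0.025,0.015,0,1],[0,0.025,0.015,0,1],[0,0.025,0.015,0,1]]]'; for i in 1 2; do python3 -m pendant '[[[0,0,0,0,1],[0,0,0,0,1],[0,0,0,0,1],[0,0,0,0,1],[0,0,0,0,1],[0,0,0,0,1],[0,0,0,0,1],[0,0,0,0,1]]]'|head -2; done; python3 srv.py w11;  python3 - <<'E'
import cv2
g=cv2.cvtColor(cv2.imread("pics/w11.png"),cv2.COLOR_BGR2GRAY)
for r in (142,145,154): print(r,g[r,198:234].tolist())
E
```

```text
time: 12.6
eef_pos: [0.4622, 0.0669, 0.0667]
tcp_rot: [-2.034, 2.39, -0.003]
wrist_force: [8.0, -1.9, 5.0]
opening: 0.0854
gripper_force: 4.8
time: 13.4
eef_pos: [0.4622, 0.0669, 0.0667]
time: 14.2
eef_pos: [0.4622, 0.0669, 0.0667]
tip-index ux,gy (mm) [-1.3, 4.2]
score 0.77 [214, 152.5]
score 0.72 [210, 143.5]
nn idx [(array([196.,  89., 225., 151.]), 0.85)]
142 [192, 190, 192, 189, 125, 84, 82, 85, 103, 145, 153, 153, 151, 151, 146, 146, 146, 146, 146, 146, 146, 148, 148, 149, 149, 132, 120, 175, 190, 191, 190, 189, 191, 190, 189, 190]
145 [192, 191, 191, 193, 190, 134, 80, 75, 88, 139, 153, 153, 153, 148, 148, 146, 147, 146, 146, 144, 145, 141, 138, 137, 134, 126, 124, 176, 189, 190, 188, 191, 189, 190, 190, 189]
154 [189, 190, 189, 192, 190, 190, 190, 191, 189, 190, 192, 192, 187, 100, 44, 54, 58, 56, 72, 170, 192, 191, 189, 190, 190, 191, 190, 190, 190, 191, 189, 190, 189, 189, 189, 188]
```

Held for more than 2 s; now I'll ease it home.

```bash
python3 -m pendant '[[[0,-0.1,-0.062,0,1],[0,-0.25,-0.156,0,1],[0,-0.42,-0.262,0,1],[0,-0.59,-0.368,0,1],[0,-0.76,-0.474,0,1],[0,-0.93,-0.58,0,1],[0,-1.1,-0.686,0,1],[0,-1.25,-0.78,0,1]]]'; python3 -m pendant '[[[0,-0.15,-0.094,0,1],[0,-0.3,-0.188,0,1],[0,-0.45,-0.282,0,1],[0,-0.6,-0.375,0,1],[0,-0.75,-0.469,0,1],[0,-0.87,-0.544,0,1],[0,-0.95,-0.594,0,1],[0,-0.95,-0.594,0,1]]]'; python3 srv.py w12
```

```text
time: 15.1
eef_pos: [0.4919, 0.0618, 0.0856]
tcp_rot: [-2.035, 2.392, -0.001]
wrist_force: [4.4, 1.3, 1.4]
opening: 0.0852
gripper_force: 2.3
time: 15.9
eef_pos: [0.5145, 0.0574, 0.1]
tcp_rot: [2.035, -2.393, -0.0]
wrist_force: [1.9, 0.8, 0.8]
opening: 0.0854
gripper_force: 1.3
tip-index ux,gy (mm) [63.7, 0.8]
score 0.89 [214, 153.5]
score 0.94 [332, 138.5]
nn idx [(array([318.,  92., 342., 140.]), 0.76)]
```

```bash
python3 -m pendant '[[[0,-0.05,-0.03,0,1],[0,-0.1,-0.062,0,1],[0,-0.15,-0.094,0,1],[0,-0.2,-0.125,0,1],[0,-0.26,-0.16,0,1],[0,-0.32,-0.19,0,1],[0,-0.32,-0.19,0,1]]]'; python3 srv.py w13
```

```text
time: 16.7
eef_pos: [0.5225, 0.0564, 0.1047]
tcp_rot: [2.035, -2.393, -0.0]
wrist_force: [0.9, 0.5, 0.3]
opening: 0.0852
gripper_force: 0.0
tip-index ux,gy (mm) [69.6, 0.9]
score 0.9 [223, 152.5]
score 0.9 [347, 136.5]
nn idx [(array([334.,  86., 358., 137.]), 0.84)]
```

```bash
python3 -m pendant '[[[-0.3,0,0,0,1],[-0.6,0,0,0,1],[-0.9,0,0,0,1],[-1.2,0,0,0,1],[-1.55,0,0,0,1],[-1.55,0,0,0,1]]]'; python3 -m pendant '[[[0,0.5,0,0,1],[0,1,0,0,1],[0,1.5,0,0,1],[0,2,0,0,1],[0,2.6,0,0,1],[0,2.6,0,0,1]]]';  python3 -m pendant '[[[0,0,-1,0,1],[0,0,-2,0,1],[0,0,-3,0,1],[0,0,-4,0,1],[0,0,-5,0,1],[0,0,-6,0,1],[0,0,-6,0,1],[0,0,-6,0,1]]]'; python3 - <<'E'
from h import *
m=manip.camera_model("top");manip.camera("top")
for t in ("pull_tab","v_block","ring_gauge","feeler"):
    print(t,[(np.round(x["bbox"],1).tolist(),round(x["conf"],2)) for x in manip.look_for("top",t)[:1]])
m=manip.camera_model("wrist");manip.camera("wrist")
for t in ("pull_tab","index_mark"):
    r=manip.look_for("wrist",t)[:1];print(t,r)
for X in ((.5583,.0011,.0926),(.4999,.0091,.0596),(.543,.053,.125)): print(proj(m,np.array(X)).round(1))
E
```

```text
time: 17.4
eef_pos: [0.529, 0.096, 0.1048]
tcp_rot: [-2.037, 2.392, -0.0]
wrist_force: [-0.6, -0.8, -0.9]
opening: 0.0854
gripper_force: 0.0
time: 18.0
eef_pos: [0.4624, 0.1051, 0.105]
tcp_rot: [2.036, -2.392, -0.001]
wrist_force: [0.5, -0.1, 0.7]
opening: 0.0858
gripper_force: 0.0
time: 18.8
eef_pos: [0.4646, 0.1054, 0.2551]
tcp_rot: [-2.035, 2.392, 0.0]
wrist_force: [-0.5, -0.2, -0.9]
opening: 0.0853
gripper_force: 0.0
pull_tab []
v_block [([251.8, 255.4, 286.1, 271.0], 0.58)]
ring_gauge []
feeler [([250.2, 251.2, 289.5, 272.8], 0.61)]
pull_tab [{'bbox': [168.9, 69.5, 220.1, 155.6], 'conf': 0.63}]
index_mark [{'bbox': [260.5, 38.7, 270.1, 67.0], 'conf': 0.58}]
[189.5  68.9]
[265.7  67.7]
[211.9 133.4]
```

```bash
python3 -c "
from cell import manip
print(manip.hand_in())"
```

```text
the job is handed in; nothing more can be done
None
```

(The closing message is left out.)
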